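Turn the paste pan's handle in and shut the hob guard

ROBOT

A 7-joint arm with a two-finger parallel gripper is mounted at the origin on the work surface. World frame = base frame: x ahead of the robot, y to its left, z up, the work surface at z = 0. Lengths are in m, angles in rad, forces in N, time in s.
With the tool pointing down it reaches from about 0.425 to 0.925 m from the base axis. Payload 6.8 kg.
Tool frame: the origin (TCP) lies midway between the tips of the shut fingers; the grasp point (between the pads) lies 19 mm behind it; z points along the fingers, x is the direction in which the jaws open and shut, and the axes are right-handed (so a half turn about z gives the same grasp; the last joint's range is limited). The gripper opens to 85 mm and grips with 20 to 120 N. Pads are 22 mm wide; open, the fingers measure 114 mm over their backs; the gripper's body (76 mm by 85 mm) begins 54 mm behind the grasp point. The pads swing forward as they close: fully open they stand 13 mm farther back than shut.
Start: joints at [-1.348, 0.477, 0.022, 1.555, -0.011, 1.109, -0.083], TCP at [0.219, 0.638, 0.211] pointing down, gripper open.
Joint ranges: [-2.96, 2.96], [-0.34, 2.1], [-1.41, 1.46], [0.24, 2.44], [-1.37, 4.51], [0.17, 1.92], [-2.96, 2.96]. Speed limits (rad/s): [2.39, 2.39, 3.14, 3.14, 3.14, 3.14, 3.14].

INTERFACE

Orientations are given as a unit quaternion [w, x, y, z].
In Python, from rig import robot, capture, camera_params, job, cut_out gives the robot as it stands.
- The arm moves only by the tool arm_command, never from a script. Its argument "commands" is text: rows parted by semicolons, each of 5 numbers parted by spaces: the closure, from 0 (fully open) to 1 (shut), then the shift along the world's x, y, z normalised to -1 to 1, where 1 is 800 mm, then the turn about the world's z normalised to -1 to 1, where 1 is 30 degrees. A call has 1 to 12 rows; each row is the pose to reach, as a shift and turn from the pose measured when the call began; what a row does not reach only later rows make up. A row lasts 1/10 s, in which the tool goes at most 50 mm and 8.59 degrees, less where a joint would pass 70% of its speed; a pose out of reach is approached as far as the arm can. A call with a number of a shift or a turn outside -1 to 1 is refused whole. A call with a gripper value outside its range is refused whole. The fingers move at their own pace and stop on an object; the grip force is fixed at half the most. Time passes only in rows, so rows that repeat a pose let the fingers close. It gives the time, the measured TCP pose, the force and the opening at its end, in the units of the state.
- robot.get_obs(): the state, without advancing time (a new reading comes with each control period).
- capture(name): name is "side" or "top" or "wrist"; returns (picture, depth): 384x512x3 uint8, red, green, blue; 384x512 float32, m along the optical axis (not along the pixel's ray), 0 where there is no reading.
- camera_params(name): a dict with "mtx" (3x3 intrinsics, pixels), "origin" and "rotation" of the camera in the world. Camera axes: x right, y up, looking along -z (the intrinsics and any distortion apply to the point x, -y, -z); pixel columns grow to the right and rows downward; lengths in m; the calibration is good to about 2 mm. A picture is of the moment at which its call begins: read the wrist's pose just before it. camera_params takes no time and is no camera call; for the wrist camera it gives the pose at the moment of the call.
- job.job_done(): hands the job in, once; it reports no verdict.
Trained networks look in the newest picture that a camera, given by its name, has taken for a name from the list of things; names that differ only in an ending like _2 or _b are one class to them, and where a whole thing is asked for, a point or a joint stands for the part that bears it (a point fixed in the world has none). Each returns a list of dicts, best first, with "score" (0 to 1); they miss things now and then, are a little off and sometimes report something else, mostly with a low value. They report only what shows in the picture. A call takes as long as a camera call. They do not tell look-alikes from the thing itself.
- cut_out(label, camera): "region" (384x512 bool, what is visible of it) and "xy" ([column, row] in pixels, amid what is visible of it).
The state is a dict: "clock": time; "joints": joint angles; "joint_vel": joint speeds; "effort": joint torques, N m; "ee_pos": TCP position; "ee_rot": TCP orientation; "force": force on the tool from outside, world axes, zero at the start; "ft_torque": the same for the moment, N m; "gripper_width": finger opening in m.
Only numpy, scipy, OpenCV 4.12 (cv2) and the standard library are available. Lean on these libraries where they do the work, as an engineer would, in place of code of your own. Each camera call takes 0.05 s, during which the arm holds its last target. There are 200 camera calls.

TASK

The saucepan's handle sticks out over the front of the bench hotplate and stops the front guard from closing. Swing the handle inward until all of it lies over the hotplate, in the gap between the frying pan beside it and the front edge, clear of the other pans, with the saucepan still standing wholly on its own heating plate. Then slide the guard fully home, without disturbing the other pans, the book or the brush jar.

Things in the scene. Friction and masses are not known exactly. Their poses are not given: they have to be found in the camera images.
- hob: Fixed steel bench hotplate, 330 mm deep (its x) by 420 mm wide (its y), top 70 mm above the bench. Origin on the bench midway between the two big plates; x points from its front (robot side) to its rear. Front face at x -130 mm, rear +200 mm. Big round dark plates (160 mm across, tops at 78 mm) centred at x 0, y +110 and -110 mm; a small one (100 mm, same height) at x +130, y 0.
- plate_left (a point): Centre of the top of the big plate on the hotplate's +y side (78 mm above the bench).
- plate_right (a point): Centre of the top of the big plate on the hotplate's -y side (78 mm above the bench).
- saucepan: Loose aluminium saucepan, about 0.6 kg, on either big plate. 110 mm across, 70 mm tall, origin at the centre of its underside. Round handle along its own -x, centre line 45 mm up, 12 mm thick to 85 mm from the pan's centre, then 16 mm thick to 180 mm. It starts pointing forwards (hotplate -x) within 20 degrees. A sideways push on the handle turns the pan and also carries it along somewhat.
- handle_tip (a point): Far end of the saucepan's handle, on its centre line, 180 mm from the pan's centre and 45 mm above its underside.
- skillet: Loose dark steel frying pan (about 0.95 kg) on the other big plate, 150 mm across, 60 mm tall, origin at the centre of its underside. Its wooden handle runs along its own -x, 45 mm up, to 205 mm from its centre, and points to the rear of the hotplate. To be left where it is.
- milk_pan: Loose white milk pan (about 0.4 kg) on the small rear plate, 90 mm across, 65 mm tall, handle along its own -x to 145 mm, pointing to the rear; origin at the centre of its underside. To be left where it is.
- guard (a joint): Slide of the front guard, in m: 0 pulled out towards the robot, 0.07 fully home against its stop just in front of the hotplate. It moves along the hotplate's +x with about 3 N of friction and stays where it is left.
- guard_mid (a point): Mid-point of the guard's top edge, 150 mm above the bench. The guard is an upright aluminium sheet 400 mm wide (hotplate y), 10 mm thick (5 mm either side of this point along hotplate x), from 82 to 150 mm above the bench, too high for the handle to pass. Its inner face is at hotplate x -205 mm pulled out, -135 mm home.
- folio: Loose blue hardback book lying flat on the bench left of the hotplate, 150 x 210 x 34 mm, origin at the centre of its underside. To be left alone.
- brush_jar: Loose green glass jar of brushes standing on the bench right of the hotplate, 80 mm across, about 200 mm tall with its brushes, origin at the centre of its underside. To be left alone.
Not all that is in view belongs to the job. What is shaped like the saucepan but orange is not meant.

How it is judged:
By the outcome, as a careful person would: the job done as asked, in the order asked, and still so for the second after the job is handed in, with the robot touching nothing.
It also fails if it takes over 51 s, if anything falls off the work surface, if the arm or the gripper's body presses on something with over 40 N, if the wrist force passes 120 N, or if a joint passes its speed limit or range.

## Working session

There is one attempt and no reset: what is moved stays moved. The work goes in short steps, Python scripts to look and compute and a tool call to move; the robot and the scene stay as the last step left them, time stands still between calls to the robot, and variables do not carry over. Pictures are saved under pics/ and viewed, about 8 in all and at most 12, crops included, and the job is handed in when it is done.

Besides the shell and the picture viewer there is one more tool, called after "Call:" by a JSON object that holds its "fn" and its "kwargs". arm_command: Moves the arm, as the interface text tells. Its arguments: {"type":"object","properties":{"commands":{"type":"string"}},"required":["commands"]}

```bash
mkdir -p pics; ls
cat > h.py <<'E'
import numpy as np, cv2
from rig import robot, capture, camera_params, job, cut_out
def save(img,n): cv2.imwrite('pics/'+n+'.png',img[:,:,::-1])
def unproj(cam,depth,p=None):
    p=p or camera_params(cam); K=np.array(p['mtx']);R=np.array(p['rotation']);o=np.array(p['origin'])
    v,u=np.mgrid[0:depth.shape[0],0:depth.shape[1]]
    X=np.stack([(u-K[0,2])/K[0,0]*depth,-(v-K[1,2])/K[1,1]*depth,-depth],-1)
    return X@R.T+o
def proj(cam,P,p=None):
    p=p or camera_params(cam);K=np.array(p['mtx']);R=np.array(p['rotation']);o=np.array(p['origin'])
    c=(np.atleast_2d(P)-o)@R; return np.stack([K[0,0]*c[:,0]/-c[:,2]+K[0,2],K[1,1]*c[:,1]/c[:,2]+K[1,2]],-1) if 0 else np.stack([K[0,0]*c[:,0]/-c[:,2]+K[0,2],K[1,1]*(-c[:,1])/-c[:,2]+K[1,2]],-1)
E
python3 - <<'E'
from h import *
np.set_printoptions(precision=3,suppress=True)
for c in ['top','side']:
    im,d=capture(c); save(im,c+'1'); np.savez(c+'1.npz',im=im,d=d)
    p=camera_params(c);print(c,p)
    W=unproj(c,d)
    for l in ['hob','saucepan','skillet','milk_pan','guard','folio','brush_jar']:
        for r in cut_out(l,c)[:2]:
            m=r['region']&(d>0); P=W[m]
            if len(P): print(l,round(r['score'],2),r['xy'],m.sum(),np.median(P,0),np.percentile(P,2,0),np.percentile(P,98,0))
print(robot.get_obs())
E
```

```text
pics
top {'mtx': array([[434.719,   0.   , 252.844],
       [  0.   , 434.719, 201.187],
       [  0.   ,   0.   ,   1.   ]]), 'origin': array([0.46 , 0.011, 1.626]), 'rotation': array([-0.697, -0.04 ,  0.036,  0.716])}Traceback (most recent call last):
  File "<stdin>", line 6, in <module>
  File "h.py", line 8, in unproj
    return X@R.T+o
           ~^~~~
ValueError: matmul: Input operand 1 has a mismatch in its core dimension 0, with gufunc signature (n?,k),(k,m?)->(n?,m?) (size 4 is different from 3)
```

```bash
cat > h.py <<'E'
import numpy as np, cv2
from scipy.spatial.transform import Rotation
from rig import robot, capture, camera_params, job, cut_out
np.set_printoptions(precision=3,suppress=True)
def save(img,n): cv2.imwrite('pics/'+n+'.png',img[:,:,::-1])
def cam(c):
    p=camera_params(c); return np.array(p['mtx']),Rotation.from_quat(p['rotation'],scalar_first=True).as_matrix(),np.array(p['origin'])
def unproj(c,depth,p=None):
    K,R,o=p or cam(c)
    v,u=np.mgrid[0:depth.shape[0],0:depth.shape[1]]
    X=np.stack([(u-K[0,2])/K[0,0]*depth,-(v-K[1,2])/K[1,1]*depth,-depth],-1)
    return X@R.T+o
def proj(c,P,p=None):
    K,R,o=p or cam(c); q=(np.atleast_2d(P)-o)@R
    return np.stack([K[0,0]*q[:,0]/-q[:,2]+K[0,2],K[1,1]*q[:,1]/q[:,2]+K[1,2]],-1)
E
python3 - <<'E'
from h import *
for c in ['top','side']:
    im,d=capture(c); save(im,c+'1'); np.savez(c+'1.npz',im=im,d=d)
    print(c,camera_params(c))
    W=unproj(c,d)
    for l in ['hob','saucepan','skillet','milk_pan','guard','folio','brush_jar']:
        for r in cut_out(l,c)[:2]:
            m=r['region']&(d>0); P=W[m]
            if len(P): print(l,round(r['score'],2),r['xy'],m.sum(),np.median(P,0),np.percentile(P,2,0),np.percentile(P,98,0))
print(robot.get_obs())
E
```

```text
top {'mtx': array([[434.719,   0.   , 252.844],
       [  0.   , 434.719, 201.187],
       [  0.   ,   0.   ,   1.   ]]), 'origin': array([0.46 , 0.011, 1.626]), 'rotation': array([-0.697, -0.04 ,  0.036,  0.716])}
hob 0.57 [231.3, 194.4] 8080 [0.647 0.103 0.07 ] [ 0.42  -0.09   0.025] [0.838 0.339 0.149]
saucepan 0.9 [253.7, 193.5] 887 [0.651 0.019 0.086] [ 0.501 -0.033  0.077] [0.704 0.062 0.149]
saucepan 0.66 [381.7, 201.7] 933 [ 0.612 -0.46   0.013] [ 0.559 -0.508 -0.001] [ 0.657 -0.299  0.072]
skillet 0.94 [189.8, 207.0] 1670 [0.618 0.243 0.085] [0.543 0.163 0.076] [0.778 0.303 0.14 ]
milk_pan 0.92 [217.2, 163.9] 717 [0.769 0.146 0.091] [0.712 0.105 0.076] [0.887 0.188 0.145]
guard 0.77 [238.3, 254.3] 362 [0.438 0.075 0.148] [ 0.393 -0.106  0.02 ] [0.527 0.279 0.155]
guard 0.22 [309.5, 198.4] 477 [ 0.649 -0.2    0.058] [ 0.606 -0.23   0.   ] [ 0.681 -0.156  0.197]
folio 0.84 [145.5, 252.3] 2509 [0.454 0.414 0.033] [0.352 0.335 0.003] [0.557 0.497 0.04 ]
brush_jar 0.77 [310.6, 198.5] 488 [ 0.648 -0.2    0.053] [ 0.606 -0.23  -0.002] [ 0.681 -0.156  0.197]
brush_jar 0.58 [230.5, 1
[... 820 characters left out ...]
 [ 0.389 -0.114 -0.   ] [0.523 0.267 0.152]
folio 0.72 [143.3, 181.3] 1907 [0.449 0.407 0.034] [0.348 0.326 0.004] [0.556 0.494 0.041]
brush_jar 0.44 [233.8, 204.0] 7879 [0.563 0.047 0.07 ] [ 0.396 -0.108  0.021] [0.838 0.302 0.15 ]
{'clock': 0.85, 'joints': array([-1.348,  0.477,  0.022,  1.555, -0.012,  1.109, -0.083]), 'joint_vel': array([ 0.   ,  0.   ,  0.001, -0.001, -0.001, -0.001, -0.001]), 'effort': array([  0.001, -59.627,   1.607, -28.153,   0.012,   0.002,  -0.   ]), 'ee_pos': array([0.219, 0.638, 0.211]), 'ee_rot': array([-0.   ,  0.814,  0.581,  0.   ]), 'force': array([ 0.252, -0.496,  0.189]), 'ft_torque': array([ 0.017, -0.038,  0.01 ]), 'gripper_width': 0.08519080471094426}
```

View pics/top1.png

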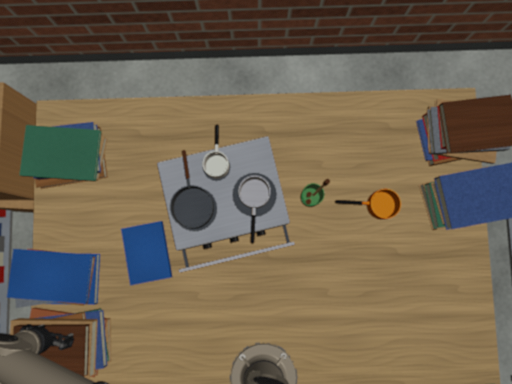

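View pics/side1.png

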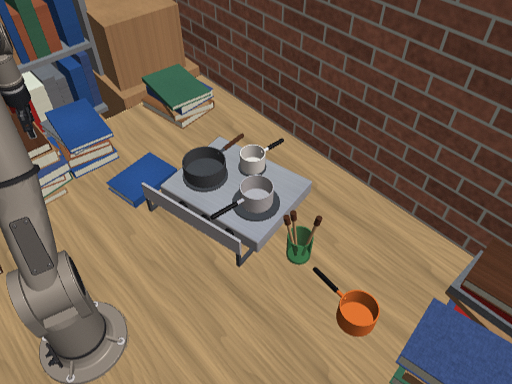

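```bash
cat >> h.py <<'E'
from scipy.optimize import least_squares
def circ(P):
    f=least_squares(lambda q:np.hypot(P[:,0]-q[0],P[:,1]-q[1])-q[2],[*np.median(P[:,:2],0),.06],loss='soft_l1',f_scale=.003)
    return f.x
def near(W,x,y,r): return np.hypot(W[...,0]-x,W[...,1]-y)<r
E
python3 - <<'E'
from h import *
for c in ['top','side']:
    z=np.load(c+'1.npz');d=z['d'];W=unproj(c,d);Z=W[...,2]
    ok=d>0
    hobm=ok&(Z>.062)&(Z<.084)&near(W,.64,.11,.32)&(W[...,0]>.46)&(W[...,1]>-.14)
    n,lab,st,_=cv2.connectedComponentsWithStats(hobm.astype(np.uint8)); k=1+np.argmax(st[1:,4])
    P=W[lab==k]; r=cv2.minAreaRect((P[:,:2]*1000).astype(np.float32)); print(c,'hob',r,cv2.boxPoints(r).tolist(),np.median(P[:,2]))
    for nm,x,y,rr,zlo in [('sauce',.65,.02,.075,.14),('skil',.617,.243,.09,.13),('milk',.765,.144,.06,.135)]:
        m=ok&near(W,x,y,rr)&(Z>zlo)&(Z<.17); P=W[m]; print(nm,len(P),circ(P),np.percentile(P[:,2],[50,95]))
    m=ok&(Z>.138)&(Z<.165)&(W[...,0]<.55)&(W[...,0]>.35)&(W[...,1]<.32)&(W[...,1]>-.15); P=W[m]
    v=cv2.fitLine(P[:,:2].astype(np.float32),cv2.DIST_HUBER,0,.005,.005).ravel(); t=(P[:,:2]-v[2:])@v[:2]
    print('guard',len(P),v,np.degrees(np.arctan2(v[1],v[0])),v[2:]+v[:2]*np.percentile(t,0.5),v[2:]+v[:2]*np.percentile(t,99.5))
    cc=circ(W[ok&near(W,.65,.02,.075)&(Z>.14)&(Z<.17)])
    m=ok&(Z>.1)&(Z<.14)&near(W,.65,.02,.22)&~near(W,cc[0],cc[1],.075)&(W[...,0]<.6)&(W[...,0]>.455)&(abs(W[...,1]-.02)<.06); P=W[m]
    v=cv2.fitLine(P[:,:2].astype(np.float32),cv2.DIST_HUBER,0,.005,.005).ravel(); t=(P[:,:2]-v[2:])@v[:2]
    print('handle',len(P),v,v[2:]+v[:2]*t.min(),v[2:]+v[:2]*t.max(),np.percentile(P[:,2],[5,50,95]))
E
```

```text
top hob ((657.2820434570312, 128.00843811035156), (342.0348205566406, 419.73516845703125), 12.03575611114502) [[446.261962890625, 297.6017150878906], [533.7860107421875, -112.90667724609375], [868.3021240234375, -41.5848388671875], [780.778076171875, 368.9235534667969]] 0.07029217882271377
sauce 124 [0.654 0.014 0.053] [0.147 0.152]
skil 185 [0.609 0.233 0.073] [0.136 0.142]
milk 108 [0.755 0.146 0.043] [0.141 0.147]
guard 364 [ 0.209 -0.978  0.435  0.068] -77.94081 [0.391 0.273] [ 0.473 -0.114]
handle 133 [ 0.999 -0.043  0.526  0.023] [0.458 0.026] [0.577 0.021] [0.123 0.128 0.134]
side hob ((663.15869140625, 126.90340423583984), (336.259765625, 420.5416259765625), 11.875244140625) [[455.3572998046875, 298.0760192871094], [541.89697265625, -113.46519470214844], [870.9600830078125, -44.26921081542969], [784.42041015625, 367.2720031738281]] 0.07015108547792748
sauce 184 [0.654 0.012 0.053] [0.146 0.15 ]
skil 240 [0.609 0.231 0.073] [0.135 0.14 ]
milk 132 [0.755 0.144 0.043] [0.141 0.145]
guard 531 [ 0.197 -0.98   0.447 -0.005] -78.61103 [0.391 0.27 ] [ 0.469 -0.117]
handle 159 [ 0.996 -0.085  0.517  0.019] [0.476 0.023] [0.579 0.014] [0.12  0.128 0.134]
```

Call:
{"fn": "arm_command", "kwargs": {"commands": "0 0 0 0.136 0; 0 0 0 0.136 0; 0.4 0.08 -0.16 0.136 0.2; 0.4 0.16 -0.32 0.136 0.4; 0.4 0.24 -0.48 0.136 0.517; 0.4 0.32 -0.64 0.136 0.517; 0.4 0.394 -0.7725 0.136 0.517; 0.4 0.394 -0.7725 0.136 0.517; 0.4 0.394 -0.7725 0.136 0.517; 0.4 0.394 -0.7725 0.136 0.517; 0.4 0.394 -0.7725 0.136 0.517; 0.4 0.394 -0.7725 0.136 0.517"}}

```text
clock: 2.05
ee_pos: [0.4464, 0.1909, 0.3189]
ee_rot: [-0.0, 0.728, 0.686, 0.001]
force: [1.0, 0.9, -0.2]
gripper_width: 0.0512
```

Call:
{"fn": "arm_command", "kwargs": {"commands": "0.4 0 0 0 0; 0.4 0 0 0 0"}}

```text
clock: 2.25
ee_pos: [0.4469, 0.1897, 0.3192]
ee_rot: [-0.0, 0.729, 0.684, 0.001]
force: [-0.1, -0.0, 0.4]
gripper_width: 0.0515
```

Call:
{"fn": "arm_command", "kwargs": {"commands": "0.4 0.109 -0.2125 -0.02 0; 0.4 0.109 -0.2125 -0.02 0; 0.4 0.109 -0.2125 -0.02 0; 0.4 0.109 -0.2125 -0.02 0; 0.4 0.109 -0.2125 -0.02 0; 0.4 0.109 -0.2125 -0.02 0; 0.4 0.109 -0.2125 -0.02 0"}}

```text
clock: 2.95
ee_pos: [0.5337, 0.0224, 0.303]
ee_rot: [-0.001, 0.728, 0.686, 0.001]
force: [1.1, -0.3, 0.5]
gripper_width: 0.0512
```

Run:
```python
from h import *
p=cam('wrist'); im,d=capture('wrist'); save(im,'w1'); np.savez('w1.npz',im=im,d=d,K=p[0],R=p[1],o=p[2])
W=unproj('wrist',d,p);Z=W[...,2];ok=d>0
cc=circ(W[ok&near(W,.654,.013,.07)&(Z>.142)&(Z<.17)]);print(cc, camera_params('wrist').keys())
m=ok&(Z>.1)&(Z<.14)&near(W,*cc[:2],.19)&~near(W,*cc[:2],.075)&(W[...,0]<.6)&(abs(W[...,1]-.02)<.04); P=W[m]
v=cv2.fitLine(P[:,:2].astype(np.float32),cv2.DIST_HUBER,0,.005,.005).ravel();t=(P[:,:2]-v[2:])@v[:2]
print('handle',len(P),v,v[2:]+v[:2]*t.min(),v[2:]+v[:2]*t.max(),np.percentile(P[:,2],[5,50,95]))
m=ok&(Z>.14)&(Z<.16)&(W[...,0]<.5);P=W[m];print('guard',len(P))
if len(P)>20:
    v=cv2.fitLine(P[:,:2].astype(np.float32),cv2.DIST_HUBER,0,.005,.005).ravel();print(v,np.degrees(np.arctan2(v[1],v[0])))
o=robot.get_obs();print(o['clock'],o['ee_pos'],o['ee_rot'],o['force'])
```

```text
[0.656 0.014 0.053] dict_keys(['mtx', 'origin', 'rotation'])
handle 1322 [ 0.997 -0.08   0.527  0.024] [0.478 0.028] [0.581 0.02 ] [0.124 0.129 0.131]
guard 4682
[ 0.207 -0.978  0.435  0.079] -78.0725
3.0 [0.534 0.022 0.303] [-0.001  0.728  0.686  0.001] [-0.876 -0.213 -0.045]
```

View pics/w1.png

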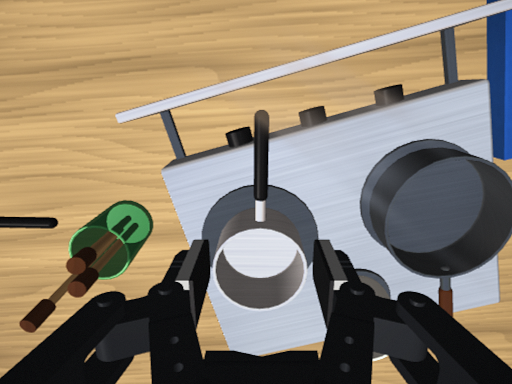

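Call:
{"fn": "arm_command", "kwargs": {"commands": "0.4 0 0 -0.06 0; 0.4 0 0 -0.12 0; 0.4 0 0 -0.18 0; 0.4 0 0 -0.22 0; 0.4 0 0 -0.2475 0; 0.4 0 0 -0.2475 0; 0.4 0 0 -0.2475 0; 0.4 0 0 -0.2475 0"}}

```text
clock: 3.8
ee_pos: [0.5349, 0.0232, 0.1068]
ee_rot: [0.0, 0.727, 0.686, 0.002]
force: [0.6, -0.4, -0.2]
gripper_width: 0.0516
```

Call:
{"fn": "arm_command", "kwargs": {"commands": "0.6 0 0 0 0; 0.7 0 0 0 0; 0.8 0 0 0 0; 0.9 0 0 0 0; 1 0 0 0 0; 1 0 0 0 0; 1 0 0 0 0; 1 0 0 0 0"}}

```text
clock: 4.6
ee_pos: [0.5351, 0.0232, 0.1071]
ee_rot: [0.0, 0.727, 0.686, 0.003]
force: [-2.4, 0.0, 6.2]
gripper_width: 0.0
```

```bash
cat > look.py <<'E'
from h import *
import sys
n=sys.argv[1]; HO=np.array([.633,.121]);Y=np.radians(11.9);Rm=np.array([[np.cos(Y),np.sin(Y)],[-np.sin(Y),np.cos(Y)]])
for c in ['top','side']:
    im,d=capture(c); save(im,c+n);W=unproj(c,d);Z=W[...,2];ok=d>0
    for nm,x,y,rr,zlo in [('sauce',.655,.013,.085,.142),('skil',.609,.232,.09,.131),('milk',.755,.145,.06,.137)]:
        m=ok&near(W,x,y,rr)&(Z>zlo)&(Z<zlo+.02)&(W[...,0]>.53); P=W[m]
        if len(P)>30:
            q=circ(P);print(c,nm,len(P),q,'hob',Rm@(q[:2]-HO))
o=robot.get_obs();print(o['clock'],o['ee_pos'],o['ee_rot'],o['force'],o['gripper_width'])
E
python3 look.py 2
```

```text
top sauce 95 [0.65  0.015 0.053] hob [-0.005 -0.108]
top skil 176 [0.609 0.233 0.073] hob [-0.001  0.114]
top milk 104 [0.756 0.147 0.043] hob [ 0.125 -0.   ]
side sauce 198 [0.65  0.012 0.053] hob [-0.006 -0.11 ]
side skil 131 [0.608 0.23  0.073] hob [-0.002  0.112]
side milk 103 [0.755 0.144 0.043] hob [ 0.124 -0.002]
4.7 [0.535 0.023 0.107] [0.    0.727 0.686 0.003] [-1.066 -0.039  5.812] -0.0003530486754220057
```

Run:
```python
from h import *
im,d=capture('wrist');save(im,'w2');im2=cv2.imread('pics/side2.png')
a=cv2.resize(im2[140:260,180:340],(640,480),interpolation=cv2.INTER_CUBIC);cv2.imwrite('pics/s2c.png',a)
```

```text
(no output)
```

View pics/w2.png

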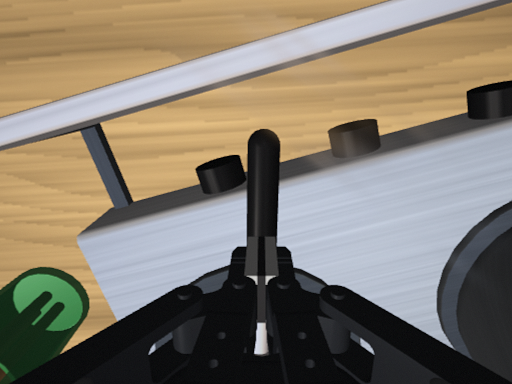

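View pics/s2c.png

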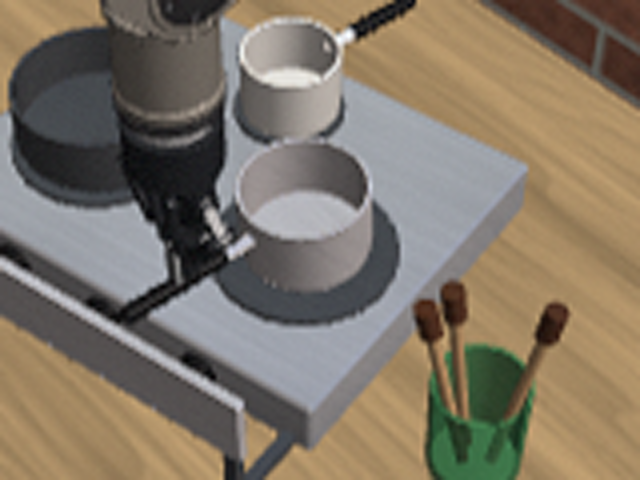

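Run:
```python
from h import *
p=cam('wrist'); im,d=capture('wrist');W=unproj('wrist',d,p)
for r in range(130,240,15): print(r,W[r,263])
c=[int(v) for v in proj('wrist',[[.535,.023,.107],[.535,.023,.125]],p).ravel()];print(c)
for (r,q) in [(245,263),(255,263),(265,263),(285,263),(300,263),(320,263),(340,263),(240,252),(240,275)]: print(r,q,W[r,q],im[r,q])
for cc in ['side','top']:
    im,d=capture(cc);W=unproj(cc,d);Z=W[...,2];m=(d>0)&near(W,.65,.013,.075)&(Z>.125)&(Z<.18)&(W[...,0]>.58);P=W[m]
    for b in [0,60,120,180,240,300]:
        a=np.degrees(np.arctan2(P[:,1]-.013,P[:,0]-.65))%360;q=P[(a>=b)&(a<b+60)];print(cc,b,len(q),np.percentile(q[:,2],[90,97]) if len(q)>5 else '')
```

```text
130 [0.476 0.029 0.117]
145 [0.482 0.029 0.124]
160 [0.489 0.028 0.123]
175 [0.496 0.028 0.124]
190 [0.504 0.027 0.123]
205 [0.511 0.027 0.125]
220 [0.518 0.027 0.126]
235 [0.526 0.026 0.126]
[258, 234, 257, 249]
245 263 [0.525 0.026 0.139] [12 12 12]
255 263 [0.525 0.026 0.148] [11 11 11]
265 263 [0.525 0.026 0.155] [11 12 12]
285 263 [0.529 0.026 0.163] [52 51 51]
300 263 [0.536 0.025 0.164] [51 50 50]
320 263 [0.545 0.025 0.164] [50 49 49]
340 263 [0.591 0.022 0.127] [199 192 190]
240 252 [0.524 0.021 0.135] [62 62 61]
240 275 [0.532 0.032 0.121] [37 36 34]
side 0 96 [0.152 0.155]
side 60 77 [0.15  0.151]
side 120 46 [0.149 0.152]
side 180 88 [0.148 0.149]
side 240 80 [0.151 0.153]
side 300 43 [0.154 0.156]
top 0 29 [0.154 0.155]
top 60 25 [0.152 0.157]
top 120 8 [0.149 0.15 ]
top 180 10 [0.151 0.152]
top 240 19 [0.153 0.155]
top 300 31 [0.155 0.157]
```

Run:
```python
from h import *
p=cam('wrist'); im,d=capture('wrist');W=unproj('wrist',d,p);o=robot.get_obs();print(o['ee_pos'],o['gripper_width'],o['joints'])
R=Rotation.from_quat(o['ee_rot'],scalar_first=True).as_matrix();print(R)
for c in range(236,292,3):
    print(c,[(r,W[r,c].round(3).tolist()) for r in (228,234,238,244)])
print(proj('wrist',[[.524,.023,.107],[.524,.023,.117],[.524,.023,.127]],p))
cv2.imwrite('pics/w2c.png',cv2.resize(im[190:310,180:340,::-1],(800,600),interpolation=cv2.INTER_CUBIC))
```

```text
[0.535 0.023 0.107] 0.0001519589778977677 [-0.469  0.395  0.387  2.008 -0.214  0.772  1.557]
[[ 0.058  0.998  0.004]
 [ 0.998 -0.058  0.003]
 [ 0.004  0.004 -1.   ]]
236 [(228, [0.548, 0.007, 0.07]), (234, [0.552, 0.006, 0.07]), (238, [0.556, 0.006, 0.069]), (244, [0.56, 0.006, 0.069])]
239 [(228, [0.548, 0.009, 0.07]), (234, [0.553, 0.008, 0.068]), (238, [0.556, 0.008, 0.069]), (244, [0.561, 0.008, 0.069])]
242 [(228, [0.548, 0.011, 0.069]), (234, [0.553, 0.01, 0.068]), (238, [0.556, 0.01, 0.07]), (244, [0.561, 0.01, 0.069])]
245 [(228, [0.549, 0.013, 0.068]), (234, [0.553, 0.013, 0.069]), (238, [0.556, 0.012, 0.069]), (244, [0.561, 0.012, 0.069])]
248 [(228, [0.524, 0.019, 0.122]), (234, [0.527, 0.018, 0.122]), (238, [0.524, 0.019, 0.132]), (244, [0.525, 0.019, 0.137])]
251 [(228, [0.523, 0.02, 0.124]), (234, [0.456, 0.029, 0.269]), (238, [0.525, 0.02, 0.131]), (244, [0.525, 0.02, 0.138])]
254 [(228, [0.523, 0.022, 0.125]), (234, [0.526, 0.022, 0.125]), (238, [0.524, 0.022, 0.132]), (244, [0.525, 0.022, 0.138])]
257 [(228, [0.523, 0.023, 0.125]), (234, [0.526, 0.023, 0.125]), (238,
[... 774 characters left out ...]
44, [0.535, 0.032, 0.121])]
278 [(228, [0.55, 0.036, 0.069]), (234, [0.555, 0.036, 0.068]), (238, [0.557, 0.035, 0.069]), (244, [0.562, 0.035, 0.068])]
281 [(228, [0.55, 0.038, 0.069]), (234, [0.554, 0.038, 0.069]), (238, [0.558, 0.037, 0.069]), (244, [0.562, 0.037, 0.07])]
284 [(228, [0.55, 0.04, 0.069]), (234, [0.554, 0.04, 0.07]), (238, [0.558, 0.04, 0.068]), (244, [0.562, 0.039, 0.07])]
287 [(228, [0.551, 0.042, 0.068]), (234, [0.554, 0.042, 0.07]), (238, [0.559, 0.042, 0.068]), (244, [0.563, 0.042, 0.068])]
290 [(228, [0.551, 0.044, 0.068]), (234, [0.555, 0.044, 0.069]), (238, [0.558, 0.044, 0.069]), (244, [0.563, 0.044, 0.069])]
[[256.861 216.127]
 [256.702 223.632]
 [256.523 232.051]]
```

View pics/w2c.png

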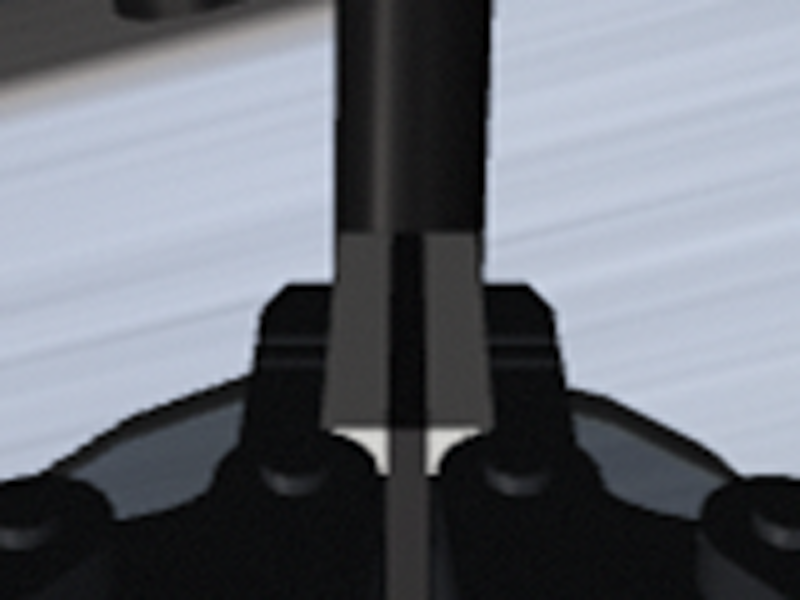

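Call:
{"fn": "arm_command", "kwargs": {"commands": "1 0 0 0.01 0; 1 0 0 0.02 0; 1 0 0 0.03 0; 0.6 0 0 0.06 0; 0.4 0 0 0.1 0; 0.4 0 0 0.1 0; 0.4 0 0 0.1 0; 0.4 0 0 0.1 0; 0.4 0 0 0.1 0"}}

```text
clock: 5.85
ee_pos: [0.5343, 0.0232, 0.1862]
ee_rot: [-0.0, 0.727, 0.686, 0.002]
force: [0.1, 1.0, 0.1]
gripper_width: 0.0512
```

```bash
python3 - <<'E'
from h import *
p=cam('wrist'); im,d=capture('wrist'); save(im,'w3')
W=unproj('wrist',d,p);Z=W[...,2];ok=d>0
m=ok&(Z>.1)&(Z<.14)&near(W,.652,.013,.19)&~near(W,.652,.013,.075)&(W[...,0]<.57)&(abs(W[...,1]-.02)<.02); P=W[m]
v=cv2.fitLine(P[:,:2].astype(np.float32),cv2.DIST_HUBER,0,.005,.005).ravel();t=(P[:,:2]-v[2:])@v[:2]
print('handle',len(P),v,v[2:]+v[:2]*t.min(),v[2:]+v[:2]*t.max())
for x in (.49,.51,.53,.55):print(x,np.percentile(P[abs(P[:,0]-x)<.006][:,2],[50,90]))
E
python3 look.py 3
```

```text
handle 2581 [ 0.997 -0.083  0.522  0.025] [0.478 0.029] [0.57  0.021]
0.49 [0.129 0.13 ]
0.51 [0.129 0.13 ]
0.53 [0.129 0.13 ]
0.55 [0.129 0.13 ]
top sauce 82 [0.654 0.014 0.053] hob [-0.001 -0.109]
top skil 177 [0.609 0.233 0.073] hob [-0.001  0.114]
top milk 100 [0.755 0.147 0.043] hob [ 0.125 -0.   ]
side sauce 165 [0.654 0.012 0.053] hob [-0.002 -0.111]
side skil 134 [0.608 0.231 0.072] hob [-0.002  0.112]
side milk 112 [0.755 0.144 0.043] hob [ 0.124 -0.003]
6.0 [0.535 0.023 0.186] [-0.     0.727  0.686  0.002] [0.839 0.194 0.836] 0.051148573585930335
```

Call:
{"fn": "arm_command", "kwargs": {"commands": "0.4 0 0 -0.05 0; 0.4 0 0 -0.09 0; 0.4 0 0 -0.125 0; 0.4 0 0 -0.125 0; 0.4 0 0 -0.125 0; 0.4 0 0 -0.125 0"}}

```text
clock: 6.6
ee_pos: [0.5358, 0.0231, 0.0879]
ee_rot: [0.0, 0.728, 0.686, 0.003]
force: [-0.1, 0.2, -1.1]
gripper_width: 0.051
```

Call:
{"fn": "arm_command", "kwargs": {"commands": "0.6 0 0 0 0; 0.7 0 0 0 0; 0.8 0 0 0 0; 0.9 0 0 0 0; 1 0 0 0 0; 1 0 0 0 0; 1 0 0 0 0"}}

```text
clock: 7.3
ee_pos: [0.536, 0.023, 0.0884]
ee_rot: [0.0, 0.728, 0.686, 0.003]
force: [-1.0, 0.2, 5.3]
gripper_width: 0.014
```

```bash
python3 look.py 4
```

```text
top sauce 103 [0.654 0.015 0.053] hob [-0.001 -0.108]
top skil 171 [0.609 0.233 0.073] hob [-0.001  0.114]
top milk 96 [0.755 0.147 0.043] hob [ 0.125 -0.   ]
side sauce 170 [0.654 0.012 0.053] hob [-0.002 -0.111]
side skil 134 [0.609 0.23  0.073] hob [-0.001  0.112]
side milk 107 [0.755 0.144 0.043] hob [ 0.125 -0.002]
7.4 [0.536 0.023 0.088] [0.    0.728 0.686 0.003] [-1.773 -0.469  6.043] 0.013717232968686901
```

Call:
{"fn": "arm_command", "kwargs": {"commands": "0.4 0 0 0 0; 0.4 0 0 0 0; 0.4 0 0 -0.015 0; 0.4 0 0 -0.015 0; 0.6 0 0 -0.015 0; 0.7 0 0 -0.015 0; 0.8 0 0 -0.015 0; 0.9 0 0 -0.015 0; 1 0 0 -0.015 0; 1 0 0 -0.015 0; 1 0 0 -0.015 0"}}

```text
clock: 8.5
ee_pos: [0.5361, 0.0229, 0.0766]
ee_rot: [0.001, 0.728, 0.686, 0.003]
force: [-1.2, -0.3, 3.5]
gripper_width: 0.0144
```

```bash
python3 look.py 5
python3 - <<'E'
from h import *
c=np.array([.654,.0135]);o=robot.get_obs();g=o['ee_pos'][:2];r=g-c;print(np.hypot(*r),np.degrees(np.arctan2(r[1],r[0])))
for k in range(1,11):
    a=-np.radians(4.2*k);q=c+np.array([[np.cos(a),-np.sin(a)],[np.sin(a),np.cos(a)]])@r-g;print(k,(q/.8).round(4),round(-4.2*k/30,3))
E
```

```text
top sauce 105 [0.654 0.015 0.053] hob [-0.001 -0.108]
top skil 171 [0.609 0.233 0.072] hob [-0.001  0.114]
top milk 97 [0.756 0.147 0.043] hob [ 0.125 -0.   ]
side sauce 162 [0.654 0.012 0.053] hob [-0.002 -0.111]
side skil 126 [0.608 0.23  0.072] hob [-0.002  0.112]
side milk 101 [0.756 0.144 0.043] hob [ 0.125 -0.003]
8.6 [0.536 0.023 0.077] [0.001 0.728 0.686 0.003] [-0.851 -0.272  2.792] 0.014191295994750455
0.11825915275710987 175.4394331339644
1 [0.001 0.011] -0.14
2 [0.003 0.021] -0.28
3 [0.006 0.032] -0.42
4 [0.01  0.042] -0.56
5 [0.014 0.052] -0.7
6 [0.019 0.062] -0.84
7 [0.025 0.071] -0.98
8 [0.031 0.08 ] -1.12
9 [0.038 0.088] -1.26
10 [0.046 0.096] -1.4
```

Call:
{"fn": "arm_command", "kwargs": {"commands": "1 0.0014 0.0106 0.001 -0.14; 1 0.003 0.021 0.001 -0.28; 1 0.006 0.0316 0.001 -0.42; 1 0.0095 0.042 0.001 -0.56; 1 0.014 0.052 0.001 -0.7; 1 0.014 0.052 0.001 -0.7; 1 0.014 0.052 0.001 -0.7"}}

```text
clock: 9.3
ee_pos: [0.547, 0.0649, 0.077]
ee_rot: [0.001, 0.84, 0.543, 0.003]
force: [0.8, 2.1, -1.4]
gripper_width: 0.0144
```

```bash
python3 look.py 6
python3 - <<'E'
from h import *
c=np.array([.654,.0135]);o=robot.get_obs();g=o['ee_pos'][:2];r=g-c;q=o['ee_rot'];print(np.hypot(*r),np.degrees(np.arctan2(r[1],r[0])),'jaw',2*np.degrees(np.arctan2(q[2],q[1])))
b=np.degrees(np.arctan2(r[1],r[0]))
for a in range(150,130,-4):
    t=c+.1183*np.array([np.cos(np.radians(a)),np.sin(np.radians(a))])-g;print(a,(t/.8).round(4),round((a-b)/30,3))
E
```

```text
top sauce 102 [0.655 0.017 0.053] hob [ 0.    -0.107]
top skil 175 [0.609 0.233 0.073] hob [-0.001  0.114]
top milk 101 [0.756 0.147 0.043] hob [ 0.125 -0.   ]
side sauce 163 [0.655 0.014 0.053] hob [-0.001 -0.109]
side skil 112 [0.609 0.23  0.073] hob [-0.001  0.112]
side milk 110 [0.755 0.144 0.042] hob [ 0.124 -0.002]
9.4 [0.547 0.064 0.077] [0.001 0.84  0.543 0.003] [ 0.618  1.722 -1.258] 0.014049441419067716
0.11858487535215942 154.53910053036884 jaw 65.71177864764746
150 [0.006 0.01 ] -0.151
146 [0.011 0.019] -0.285
142 [0.017 0.027] -0.418
138 [0.024 0.035] -0.551
134 [0.031 0.043] -0.685
```

Call:
{"fn": "arm_command", "kwargs": {"commands": "1 0.006 0.010 0 -0.15; 1 0.011 0.019 0 -0.285; 1 0.017 0.027 0 -0.418; 1 0.024 0.035 0 -0.551; 1 0.031 0.043 0 -0.685; 1 0.031 0.043 0 -0.685; 1 0.031 0.043 0 -0.685; 1 0.031 0.043 0 -0.685"}}

```text
clock: 10.2
ee_pos: [0.5715, 0.0982, 0.0772]
ee_rot: [0.001, 0.923, 0.384, 0.003]
force: [2.0, 0.5, -1.5]
gripper_width: 0.0146
```

```bash
python3 look.py 7
```

```text
top sauce 110 [0.656 0.014 0.053] hob [ 0.    -0.109]
top skil 133 [0.609 0.233 0.072] hob [-0.001  0.115]
top milk 96 [0.755 0.147 0.043] hob [ 0.125 -0.   ]
side sauce 162 [0.655 0.012 0.053] hob [-0.001 -0.111]
side skil 124 [0.608 0.23  0.072] hob [-0.002  0.112]
side milk 115 [0.755 0.144 0.042] hob [ 0.124 -0.003]
10.3 [0.572 0.098 0.077] [0.001 0.923 0.384 0.003] [ 1.932  0.688 -2.036] 0.014463361124707452
```

Call:
{"fn": "arm_command", "kwargs": {"commands": "0.8 0 0 0 0; 0.6 0 0 0 0; 0.4 0 0 0 0; 0.4 0 0 0 0; 0.4 0 0 0.05 0; 0.4 0 0 0.11 0; 0.4 0 0 0.17 0; 0.4 0 0 0.23 0; 0.4 -0.06 0 0.24 0; 0.4 -0.12 0 0.24 0; 0.4 -0.12 0 0.24 0; 0.4 -0.12 0 0.24 0"}}

```text
clock: 11.5
ee_pos: [0.4747, 0.0985, 0.2696]
ee_rot: [0.0, 0.923, 0.385, 0.003]
force: [0.7, 0.3, 0.3]
gripper_width: 0.0518
```

```bash
python3 look.py 8
python3 - <<'E'
from h import *
p=cam('wrist'); im,d=capture('wrist'); save(im,'w8')
W=unproj('wrist',d,p);Z=W[...,2];ok=d>0
HO=np.array([.633,.121]);Y=np.radians(11.9);Rm=np.array([[np.cos(Y),np.sin(Y)],[-np.sin(Y),np.cos(Y)]])
m=ok&(Z>.115)&(Z<.136)&near(W,.655,.013,.2)&~near(W,.655,.013,.07)&~near(W,.609,.232,.09)&(W[...,0]>.48)&(W[...,0]<.63)&(W[...,1]>.02); P=(W[m][:,:2]-HO)@Rm.T
v=cv2.fitLine(P.astype(np.float32),cv2.DIST_HUBER,0,.005,.005).ravel();t=(P-v[2:])@v[:2]
print('handle hob',len(P),v,v[2:]+v[:2]*t.min(),v[2:]+v[:2]*t.max(),P.min(0),P.max(0))
m=ok&(Z>.142)&(Z<.16)&(W[...,0]<.5);P=W[m];Q=(P[:,:2]-HO)@Rm.T;print('guard',len(P))
if len(P)>20:
    v=cv2.fitLine(Q.astype(np.float32),cv2.DIST_HUBER,0,.005,.005).ravel();print(v,np.degrees(np.arctan2(v[1],v[0])),Q.min(0),Q.max(0))
E
```

```text
top sauce 107 [0.656 0.014 0.053] hob [ 0.    -0.109]
top skil 171 [0.609 0.233 0.072] hob [-0.001  0.114]
top milk 92 [0.756 0.146 0.043] hob [ 0.125 -0.   ]
side sauce 156 [0.655 0.012 0.053] hob [-0.001 -0.112]
side skil 158 [0.608 0.23  0.072] hob [-0.001  0.112]
side milk 107 [0.755 0.144 0.043] hob [ 0.124 -0.002]
11.6 [0.476 0.098 0.27 ] [0.002 0.923 0.384 0.003] [-0.084  0.503  0.398] 0.051204079314538894
handle hob 945 [ 0.546 -0.838 -0.08   0.013] [-0.098  0.04 ] [-0.06  -0.018] [-0.101 -0.022] [-0.054  0.042]
guard 3920
[ 0.    -1.    -0.203  0.012] -89.99193 [-0.208 -0.179] [-0.198  0.156]
```

View pics/w8.png

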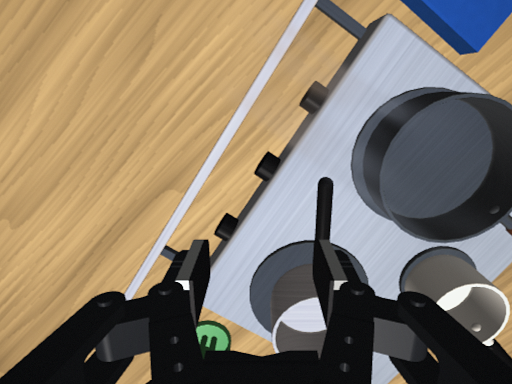

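Call:
{"fn": "arm_command", "kwargs": {"commands": "0.4 -0.03 0.04 0 -0.28; 0.4 -0.06 0.08 0 -0.56; 0.4 -0.0775 0.099 0 -0.84; 0.4 -0.0775 0.099 0 -1; 0.4 -0.0775 0.099 0 -1; 0.4 -0.0775 0.099 0 -1; 0.4 -0.0775 0.099 0 -1; 0.4 -0.0775 0.099 0 -1"}}

```text
clock: 12.45
ee_pos: [0.4152, 0.1769, 0.2695]
ee_rot: [0.003, 0.991, 0.132, 0.003]
force: [0.1, -0.1, 0.3]
gripper_width: 0.0509
```

Call:
{"fn": "arm_command", "kwargs": {"commands": "0.4 0 0 0 -0.11; 0.4 0 0 0 -0.11; 0.4 0 0 0 -0.11"}}

```text
clock: 12.75
ee_pos: [0.4154, 0.1767, 0.2695]
ee_rot: [0.003, 0.995, 0.104, 0.002]
force: [0.4, -0.1, 0.4]
gripper_width: 0.0512
```

Run:
```python
from h import *
p=cam('wrist'); im,d=capture('wrist'); save(im,'w9')
W=unproj('wrist',d,p);Z=W[...,2];ok=d>0
HO=np.array([.633,.121]);Y=np.radians(11.9);Rm=np.array([[np.cos(Y),np.sin(Y)],[-np.sin(Y),np.cos(Y)]])
m=ok&(Z>.142)&(Z<.16)&(W[...,0]<.5);Q=(W[m][:,:2]-HO)@Rm.T
v=cv2.fitLine(Q.astype(np.float32),cv2.DIST_HUBER,0,.005,.005).ravel();print('guard',len(Q),v,Q.min(0),Q.max(0),np.median(Z[m]))
o=robot.get_obs();q=o['ee_rot'];print(o['clock'],o['ee_pos'],'hob',Rm@(o['ee_pos'][:2]-HO),2*np.degrees(np.arctan2(q[2],q[1])))
```

```text
guard 3026 [ 0.001 -1.    -0.203  0.07 ] [-0.208 -0.11 ] [-0.199  0.202] 0.14868479007374447
12.8 [0.415 0.177 0.269] hob [-0.201  0.099] 11.928181739886623
```

Call:
{"fn": "arm_command", "kwargs": {"commands": "0.4 -0.002 0 -0.06 0; 0.4 -0.002 0 -0.12 0; 0.4 -0.002 0 -0.17 0; 0.4 -0.002 0 -0.199 0; 0.4 -0.002 0 -0.199 0; 0.4 -0.002 0 -0.199 0; 0.6 -0.002 0 -0.199 0; 0.8 -0.002 0 -0.199 0; 1 -0.002 0 -0.199 0; 1 -0.002 0 -0.199 0; 1 -0.002 0 -0.199 0; 1 -0.002 0 -0.199 0"}}

```text
clock: 14.0
ee_pos: [0.4143, 0.1774, 0.1115]
ee_rot: [0.002, 0.995, 0.104, 0.003]
force: [-2.2, -0.4, 7.8]
gripper_width: 0.0087
```

Call:
{"fn": "arm_command", "kwargs": {"commands": "1 0.0122 0.0026 0 0; 1 0.0245 0.0052 0 0; 1 0.0367 0.0077 0 0; 1 0.049 0.0103 0 0; 1 0.061 0.0129 0 0; 1 0.0734 0.0155 0 0; 1 0.0856 0.018 0 0; 1 0.0905 0.019 0 0; 1 0.0905 0.019 0 0; 1 0.0905 0.019 0 0"}}

```text
clock: 15.0
ee_pos: [0.4724, 0.1898, 0.1111]
ee_rot: [0.002, 0.994, 0.104, -0.013]
force: [-54.3, -10.6, 62.3]
gripper_width: 0.0084
```

```bash
python3 look.py 10
python3 - <<'E'
from h import *
HO=np.array([.633,.121]);Y=np.radians(11.9);Rm=np.array([[np.cos(Y),np.sin(Y)],[-np.sin(Y),np.cos(Y)]])
print(Rm@(robot.get_obs()['ee_pos'][:2]-HO))
E
```

```text
top sauce 116 [0.655 0.014 0.053] hob [-0.    -0.109]
top skil 155 [0.609 0.233 0.073] hob [-0.001  0.114]
top milk 92 [0.756 0.147 0.043] hob [ 0.125 -0.   ]
side sauce 167 [0.655 0.012 0.053] hob [-0.001 -0.111]
side skil 191 [0.608 0.23  0.073] hob [-0.002  0.112]
side milk 112 [0.755 0.144 0.043] hob [ 0.125 -0.002]
15.1 [0.472 0.19  0.111] [ 0.002  0.994  0.104 -0.013] [-53.987  -9.473  62.861] 0.008322333126623237
[-0.143  0.1  ]
```

Call:
{"fn": "arm_command", "kwargs": {"commands": "1 0 0 0 0; 1 0 0 0 0"}}

```text
clock: 15.3
ee_pos: [0.4719, 0.1897, 0.1114]
ee_rot: [0.002, 0.994, 0.104, -0.013]
force: [-10.1, -2.8, 13.8]
gripper_width: 0.0088
```

Run:
```python
from h import *
HO=np.array([.633,.121]);Y=np.radians(11.9);Rm=np.array([[np.cos(Y),np.sin(Y)],[-np.sin(Y),np.cos(Y)]])
for c in ['top','side','wrist']:
    p=cam(c);im,d=capture(c);save(im,c+'11');W=unproj(c,d,p);Q=(W[...,:2]-HO)@Rm.T;Z=W[...,2]
    m=(d>0)&(Z>.143)&(Z<.157)&(Q[...,0]<-.1)&(Q[...,0]>-.23)&(abs(Q[...,1])<.21)&(abs(Q[...,1]-.1)>.06)
    print(c,m.sum(),np.percentile(Q[m][:,0],[5,25,50,75,95]),Q[m].min(0),Q[m].max(0))
    for lo in (-.2,-.1,0,.16): 
        s=Q[m];s=s[(s[:,1]>lo)&(s[:,1]<lo+.05)]; print(lo,len(s),np.median(s[:,0]) if len(s) else '')
print(robot.get_obs()['force'])
a=cv2.imread('pics/side11.png')[150:270,140:300];b=cv2.imread('pics/wrist11.png')
cv2.imwrite('pics/s11c.png',np.hstack([cv2.resize(a,(400,300)),cv2.resize(b,(400,300))]))
```

```text
top 205 [-0.148 -0.146 -0.144 -0.141 -0.139] [-0.149 -0.198] [-0.138  0.039]
-0.2 41 -0.1433750253159516
-0.1 42 -0.1440918654261552
0 33 -0.1436560521522986
0.16 0 
side 274 [-0.15  -0.148 -0.146 -0.142 -0.14 ] [-0.152 -0.2  ] [-0.138  0.2  ]
-0.2 58 -0.1451515581376583
-0.1 51 -0.14642405974854458
0 39 -0.14592873638251058
0.16 18 -0.14454811414322255
wrist 3077 [-0.147 -0.144 -0.142 -0.14  -0.138] [-0.147  0.16 ] [-0.137  0.202]
-0.2 0 
-0.1 0 
0 0 
0.16 3077 -0.14213820726550855
[-11.722  -3.104  14.456]
```

View pics/s11c.png

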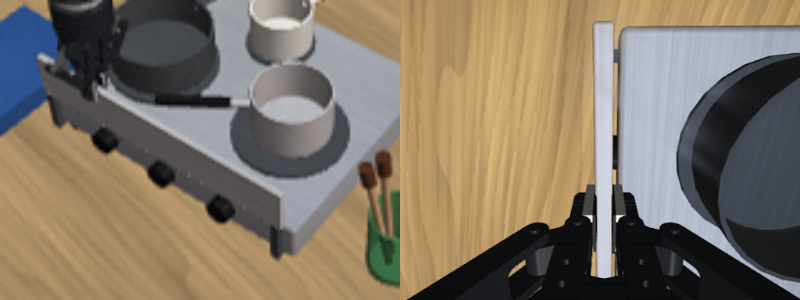

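Run:
```python
from h import *
HO=np.array([.633,.121]);Y=np.radians(11.9);Rm=np.array([[np.cos(Y),np.sin(Y)],[-np.sin(Y),np.cos(Y)]])
def edges(c,W,d,yr):
    Q=(W[...,:2]-HO)@Rm.T;Z=W[...,2]
    m=(d>0)&(abs(Z-.07)<.005)&(Q[...,0]<0)&(Q[...,0]>-.2)&(Q[...,1]>yr[0])&(Q[...,1]<yr[1]);s=Q[m]
    g=(d>0)&(Z>.143)&(Z<.157)&(Q[...,0]<-.1)&(Q[...,0]>-.23)&(Q[...,1]>yr[0])&(Q[...,1]<yr[1]);t=Q[g]
    print(c,yr,len(s),'hob front',np.percentile(s[:,0],[0,.2,1]) if len(s) else '','guard',np.percentile(t[:,0],[1,50,99]) if len(t) else '')
p=cam('wrist');im,d=capture('wrist');W=unproj('wrist',d,p)
for yr in [(.165,.18),(.18,.2)]: edges('wrist now',W,d,yr)
z=np.load('w1.npz');W=unproj('wrist',z['d'],(z['K'],z['R'],z['o']))
for yr in [(-.19,-.12),(-.05,0),(.05,.1),(.1,.16)]: edges('w1',W,z['d'],yr)
for c in ['top','side']:
    z=np.load(c+'1.npz');W=unproj(c,z['d'])
    for yr in [(-.18,0),(0,.18)]: edges(c+'1',W,z['d'],yr)
    im,d=capture(c);W=unproj(c,d)
    for yr in [(-.18,0),(0,.18)]: edges(c+' now',W,d,yr)
```

```text
wrist now (0.165, 0.18) 3291 hob front [-0.132 -0.131 -0.13 ] guard [-0.147 -0.142 -0.137]
wrist now (0.18, 0.2) 7005 hob front [-0.132 -0.131 -0.13 ] guard [-0.147 -0.142 -0.137]
w1 (-0.19, -0.12) 2769 hob front [-0.197 -0.13  -0.13 ] guard [-0.207 -0.202 -0.197]
w1 (-0.05, 0) 3326 hob front [-0.131 -0.13  -0.13 ] guard [-0.207 -0.202 -0.197]
w1 (0.05, 0.1) 2074 hob front [-0.131 -0.13  -0.13 ] guard [-0.207 -0.202 -0.197]
w1 (0.1, 0.16) 2248 hob front [-0.131 -0.13  -0.13 ] guard [-0.207 -0.202 -0.197]
top1 (-0.18, 0) 957 hob front [-0.142 -0.133 -0.132] guard [-0.21  -0.205 -0.2  ]
top1 (0, 0.18) 924 hob front [-0.151 -0.134 -0.133] guard [-0.21  -0.205 -0.2  ]
top now (-0.18, 0) 966 hob front [-0.15  -0.133 -0.133] guard [-0.149 -0.144 -0.139]
top now (0, 0.18) 520 hob front [-0.134 -0.134 -0.132] guard [-0.149 -0.144 -0.139]
side1 (-0.18, 0) 977 hob front [-0.136 -0.135 -0.134] guard [-0.212 -0.207 -0.199]
side1 (0, 0.18) 915 hob front [-0.137 -0.136 -0.135] guard [-0.211 -0.207 -0.199]
side now (-0.18, 0) 439 hob front [-0.107 -0.105 -0.099] guard [-0.15  -0.146 -0.139]
side now (0, 0.18) 269 hob front [-0.146 -0.116 -0.09 ] guard [-0.162 -0.147 -0.128]
```

Call:
{"fn": "arm_command", "kwargs": {"commands": "0.75 0 0 0 0; 0.75 0 0 0 0; 0.75 0 0 0 0; 0.75 0.005 0.001 0 0; 0.75 0.009 0.0019 0 0; 0.75 0.009 0.0019 0 0; 0.75 0.009 0.0019 0 0"}}

```text
clock: 16.3
ee_pos: [0.4771, 0.1908, 0.111]
ee_rot: [0.002, 0.994, 0.104, -0.016]
force: [-7.6, -1.9, 5.7]
gripper_width: 0.0218
```

Call:
{"fn": "arm_command", "kwargs": {"commands": "0.75 -0.006 -0.0012 0 0; 0.75 -0.006 -0.0012 0 0; 0.75 -0.006 -0.0012 0.04 0; 0.75 -0.006 -0.0012 0.09 0; 0.75 -0.006 -0.0012 0.15 0; 0.75 -0.006 -0.0012 0.21 0; 0.75 -0.006 -0.0012 0.25 0; 0.75 -0.006 -0.0012 0.25 0; 0.75 -0.006 -0.0012 0.25 0"}}

```text
clock: 17.2
ee_pos: [0.4729, 0.1901, 0.3115]
ee_rot: [0.002, 0.994, 0.104, -0.015]
force: [-0.1, -0.6, -0.9]
gripper_width: 0.0214
```

```bash
python3 look.py 12
python3 - <<'E'
from h import *
HO=np.array([.633,.121]);Y=np.radians(11.9);Rm=np.array([[np.cos(Y),np.sin(Y)],[-np.sin(Y),np.cos(Y)]])
for c in ['top','wrist']:
    p=cam(c);im,d=capture(c);save(im,c+'13');W=unproj(c,d,p);Q=(W[...,:2]-HO)@Rm.T;Z=W[...,2]
    g=(d>0)&(Z>.143)&(Z<.157)&(Q[...,0]<-.12)&(Q[...,0]>-.23)&(abs(Q[...,1])<.19);t=Q[g];print(c,'guard',np.percentile(t[:,0],[1,50,99]))
    h=(d>0)&(abs(Z-.07)<.005)&(Q[...,0]<0)&(Q[...,0]>-.2)&(abs(Q[...,1])<.19);print('front',np.percentile(Q[h][:,0],[.2,1]))
    for n in ['folio','brush_jar']:
        for r in cut_out(n,c)[:1]: print(n,r['score'],r['xy'],np.median(W[r['region']&(d>0)],0))
a=cv2.imread('pics/top13.png')[120:290,110:340];b=cv2.imread('pics/wrist13.png')
cv2.imwrite('pics/f13.png',np.hstack([cv2.resize(a,(400,300)),cv2.resize(b,(400,300))]))
E
```

```text
top sauce 116 [0.655 0.014 0.053] hob [-0.    -0.109]
top skil 146 [0.609 0.233 0.073] hob [-0.001  0.114]
top milk 97 [0.756 0.147 0.043] hob [ 0.125 -0.   ]
side sauce 164 [0.655 0.011 0.053] hob [-0.002 -0.112]
side skil 218 [0.608 0.231 0.073] hob [-0.001  0.112]
side milk 109 [0.755 0.144 0.043] hob [ 0.125 -0.003]
17.3 [0.472 0.19  0.31 ] [ 0.003  0.994  0.104 -0.017] [ 0.303 -0.485  0.011] 0.02126793279986839
top guard [-0.149 -0.144 -0.139]
front [-0.133 -0.132]
folio 0.72 [137.3, 253.5] [0.445 0.438 0.033]
brush_jar 0.85 [308.9, 197.3] [ 0.647 -0.202  0.053]
wrist guard [-0.147 -0.142 -0.137]
front [-0.131 -0.131]
folio 0.68 [297.9, 17.0] [0.473 0.357 0.033]
```

View pics/f13.png

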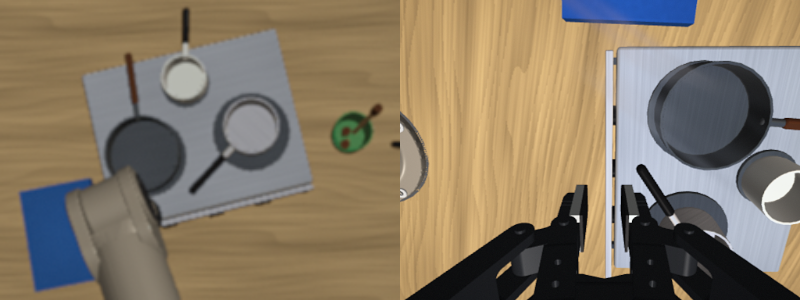

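```bash
python3 -c "
from rig import job;print(job.job_done())"
```

```text
the job is handed in; nothing more can be done
None
```

The saucepan's handle now lies inside the hotplate and the guard is fully home. I handed the job in at about 17.5 s, with the gripper 16 cm clear of everything.

- **Handle:** I gripped it and turned it about the pan's centre, from about 16° to about 57° off straight ahead. Its lowest-x point is about 30 mm inside the front edge, and by my measurements it lies roughly 20–30 mm clear of the frying pan.
- **Saucepan:** it ended within about 2 mm of its starting position, by my measurements at the centre of its own plate.
- **Guard:** I gripped its top edge and slid it to its stop, then pressed it again from outside with about 8 N and it did not move. The gap to the hotplate measured 5–6 mm, against 5 mm when home.
- **Other things:** the frying pan and milk pan were within 1–2 mm of their first positions, and the jar within about 2 mm. The arm hid part of the book in the last picture, so its measured centre shifted by up to 25 mm. Neither the arm nor the gripper came near it.

**What went wrong or disagreed:**
- **First grasp:** the fingers closed on top of the handle and tilted the pan about 3°. They stood about 19 mm higher than the reported tool position implied. I lifted off, the pan settled back level, and I gripped lower.
- **Guard travel:** it moved only about 60 mm, not 70. Measured against the hotplate's front edge, it had started about 9 mm in.
- **Force at the stop:** the wrist force briefly reached about 83 N, under the 120 N limit.

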